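Release the thick dowel from its gravity rack

ROBOT

A 6-joint arm with a two-finger parallel gripper is mounted at the origin on the work surface. World frame = base frame: x ahead of the robot, y to its left, z up, the work surface at z = 0. Lengths are in m, angles in rad, forces in N, time in s.
With the tool pointing down it reaches from about 0.3 to 0.875 m from the base axis. Payload 6.4 kg.
Tool frame: the origin (TCP) lies midway between the tips of the shut fingers; the grasp point (between the pads) lies 19 mm behind it; z points along the fingers, y is the line along which they close (so a half turn about z gives the same grasp; the last joint's range is limited). The gripper opens to 85 mm and grips with 20 to 120 N. Pads are 22 mm wide; open, the fingers measure 114 mm over their backs; the gripper's body (76 mm by 85 mm) begins 54 mm behind the grasp point. The pads swing forward as they close: fully open they stand 13 mm farther back than shut.
Start: joints at [-0.206, 0.181, 1.607, -0, 1.354, -0.206], TCP at [0.575, 0, 0.231] pointing down, gripper open.
Joint ranges: [-2.99, 2.99], [-0.89, 2.07], [0.3, 2.58], [-1.14, 4.28], [0, 2.63], [-3.12, 3.12]. Speed limits (rad/s): [2.57, 2.57, 3.01, 3.14, 3.14, 3.14].

INTERFACE

Orientations are given as a unit quaternion [w, x, y, z].
In Python, from bench import status, camera, ctrl gives the robot as it stands. The module is installed in compiled form; this text tells all that it offers.
- The arm moves only by the shell command python3 -m handwheel 'ROWS'. ROWS is JSON, a list that holds one entry, the list of rows, each a list of 7 numbers: the opening, from -1 (shut) to 1 (fully open), then the shift along the tool's x, y, z in cm, then the turn, a rotation vector about the tool's x, y, z in degrees. A call has 1 to 10 rows; each row is the pose to reach, as a shift and turn from the pose commanded when the call began, along the tool's axes at that moment; what a row does not reach only later rows make up. A row lasts 1/8 s, in which the tool goes at most 62.5 mm and 10.7 degrees, less where a joint would pass 70% of its speed; a pose out of reach is approached as far as the arm can. A call with a gripper value outside its range is refused whole. The fingers move at their own pace and stop on an object; the grip force is fixed at half the most. Time passes only in rows, so rows that repeat a pose let the fingers close. It gives the time, the measured TCP pose, the force, the opening and the grip force at its end, in the units of the state.
- status.get_obs(): the state, without advancing time (a new reading comes with each control period).
- camera(name): name is "scene" or "side" or "wrist"; returns a dict with "frame" (400x640x3 uint8, blue, green, red), "depth" (400x640 float32, m along the optical axis (not along the pixel's ray), 0 where there is no reading), "fx", "fy", "cx", "cy" (pixels), "extrinsics" (4x4, takes a point from camera to world coordinates); the wrist camera has in their place "hand_eye" (4x4, takes a point from camera to tool coordinates, whose origin is the TCP and whose axes are the flange's). Camera axes: x right, y down, z forward; pixel columns grow to the right and rows downward; lengths in m; the calibration is good to about 2 mm. The wrist camera is an equidistant fisheye: a pixel r from the principal point sees the ray r / f radians off the axis. A picture is of the moment at which its call begins: read the wrist's pose just before it.
- ctrl.hand_in(): hands the job in; it is judged then, once.
The state is a dict: "time_s": time; "q": joint angles; "dq": joint speeds; "joint_efforts": joint torques, N m; "eef_pos": TCP position; "eef_rot": TCP orientation; "wrist_force": force on the tool from outside, world axes, zero at the start; "torque": the same for the moment, N m; "opening": opening from 0.0 (shut) to 1.0 (fully open); "grasp_force": force on a finger pad.
Only numpy, scipy, OpenCV 4.12 (cv2) and the standard library are available. Lean on these libraries where they do the work, as an engineer would, in place of code of your own. Each camera call takes 0.05 s, during which the arm holds its last target. There are 200 camera calls.

TASK

Two gravity racks each hold one wooden dowel behind a gate. On the rack with the thicker dowel, press the rocker's pad down with the fingertips and keep it down until that dowel has rolled to the low end of the ramp, then let the pad come up again so that the gate shuts behind it. Do not touch the dowels, do not work the other rack, and leave the other things on the bench where they are.

Things in the scene. Friction and masses are not known exactly. Their poses are not given: they have to be found in the camera images.
- rack_1: fixed gravity rack with the thick dowel; both racks alike. White ramp, 84 mm wide between 12 mm side strips, sloping 12 deg down to -x (robot's side), stop board there. Origin on the table under the ramp; x up the ramp, y to the rocker's side. Ramp surface z = 35 mm at x = -140, 96 mm at x = +153. Base board x -160..170, y -55..100. Rocker pin x -30, y 75, z 105; cheek tops z 118 mm
- rack_2: fixed gravity rack with the thin dowel; both racks alike. White ramp, 84 mm wide between 12 mm side strips, sloping 12 deg down to -x (robot's side), stop board there. Origin on the table under the ramp; x up the ramp, y to the rocker's side. Ramp surface z = 35 mm at x = -140, 96 mm at x = +153. Base board x -160..170, y -55..100. Rocker pin x -30, y 75, z 105; cheek tops z 118 mm
- pad_1 (a point): centre of the top face of the black rubber press pad (40 mm along the rocker, 34 mm across) on rack_1's rocker, at rack x = -130, y = 75, z = 121 mm when the gate is shut. Sinks 42 mm at 0.42 rad, 50 mm at the 0.5 rad stop, moving only a few mm sideways. Sprung: about 3 N to start, about 6 N at the bottom; comes back up when let go
- pad_2 (a point): centre of the top face of the black rubber press pad (40 mm along the rocker, 34 mm across) on rack_2's rocker, at rack x = -130, y = 75, z = 121 mm when the gate is shut. Sinks 42 mm at 0.42 rad, 50 mm at the 0.5 rad stop, moving only a few mm sideways. Sprung: about 3 N to start, about 6 N at the bottom; comes back up when let go
- gate_1 (a point): centre of the aluminium gate plate (74 mm wide, 40 mm high, 6 mm thick) at the other end of rack_1's rocker; shut, it stands across the ramp at rack x = +60, y = 0, z = 103 mm, its lower edge 5 mm above the ramp
- gate_2 (a point): centre of the aluminium gate plate (74 mm wide, 40 mm high, 6 mm thick) at the other end of rack_2's rocker; shut, it stands across the ramp at rack x = +60, y = 0, z = 103 mm, its lower edge 5 mm above the ramp
- rocker_1 (a joint): angle of rack_1's rocker: 0 = pad up and gate shut, grows as the pad is pressed, 0.5 rad = mechanical stop, gate's lower edge about 50 mm above the ramp. The thick dowel can pass from about 0.36 rad and then takes about one second to roll down
- rocker_2 (a joint): angle of rack_2's rocker: 0 = pad up and gate shut, grows as the pad is pressed, 0.5 rad = mechanical stop, gate's lower edge about 50 mm above the ramp. Leave it alone
- thick_dowel: loose beech dowel, 36 mm diameter, 70 mm long, 50 g, lying across the ramp of rack_1 and resting against its gate; origin at its centre, y along its length. Rolled home against the stop board its centre is near rack x = -126, z = 56 mm
- thin_dowel: loose beech dowel, 22 mm diameter, 70 mm long, 20 g, lying across the ramp of rack_2 against its gate; origin at its centre, y along its length. To stay there
- edging_roll: bystander: white roll of edge banding lying flat, 90 mm diameter, 22 mm high; origin at the centre of its underside
- glue_bottle: bystander: white glue bottle standing upright, 54 mm diameter, 150 mm high; origin at the centre of its underside
- screwdriver: bystander: screwdriver lying flat, about 200 mm long, under 35 mm high; x points from handle to tip
- offcut: bystander: white panel offcut lying flat, 100 x 60 x 18 mm; origin at the centre of its underside
Not all that is in view belongs to the job. What is shaped like the thin_dowel but blue is not meant.

How it is judged:
On the way, in this order (a step that is already met when the one before it is completed fails the run):
1. the thick dowel's gate is raised by the fingers pressing on its rocker's pad (value of joint rocker_1 above 0.3 rad and contact force between the fingers and rocker_1 above 0.5 N and distance between the grasp point and pad_1 below 0.09 m), for 0.1 s.
2. the thick dowel has rolled to the low end of its ramp while the pad is held down (x of thick_dowel in the frame of rack_1 between -0.15 and -0.09 m and z of thick_dowel in the frame of rack_1 between 0.035 and 0.09 m and y of thick_dowel in the frame of rack_1 between -0.045 and 0.045 m and value of joint rocker_1 above 0.2 rad), for 0.1 s.
At the end, for the whole second after the job is handed in: the thick dowel lies at rest on rack_1's ramp at the low end (its centre between 90 and 150 mm from the rack's origin towards the pick-up end), the gate is shut behind it (rocker_1 under 0.05 rad), the other gate is shut and the thin dowel still behind it (x of thick_dowel in the frame of rack_1 between -0.15 and -0.09 m and z of thick_dowel in the frame of rack_1 between 0.035 and 0.09 m and y of thick_dowel in the frame of rack_1 between -0.045 and 0.045 m and x of thin_dowel in the frame of rack_2 between 0.05 and 0.12 m and value of joint each of rocker_1, rocker_2 below 0.05 rad and linear speed of thick_dowel below 0.02 m/s); the robot touches nothing.
It fails at once if a dowel is touched by the robot (contact force between any of the fingers, the arm and thick_dowel above 0.3 N or contact force between any of the fingers, the arm and thin_dowel above 0.3 N).
It fails at once if a dowel is lifted off its ramp or carried (z of thick_dowel in the frame of rack_1 above 0.14 m or z of thin_dowel in the frame of rack_2 above 0.14 m).
It fails at once if the other rack's rocker is worked or its dowel let go (value of joint rocker_2 above 0.12 rad or not (x of thin_dowel in the frame of rack_2 between 0.05 and 0.12 m)).
It fails at once if a bystander is moved by more than 30 mm, lifted or knocked over (distance of any of edging_roll, glue_bottle, screwdriver, offcut from where it was at the start of the episode above 0.03 m or angle between glue_bottle's own z axis and vertical above 0.5 rad).
It also fails if it takes over 35 s, if anything falls off the work surface, if the arm or the gripper's body presses on something with over 40 N, if the wrist force passes 120 N, or if a joint passes its speed limit or range.

## Working session

There is one attempt and no reset: what is moved stays moved. The work goes in short steps, Python scripts to look and compute and a shell command to move; the robot and the scene stay as the last step left them, time stands still between calls to the robot, and variables do not carry over. Pictures are saved under pics/ and viewed, at most 10 in all, crops included, and the job is handed in when it is done.

```bash
mkdir -p pics; cat > h.py <<'E'
import numpy as np, cv2
from bench import status, camera, ctrl
def cloud(c):
    d=c["depth"]; v,u=np.mgrid[:d.shape[0],:d.shape[1]]
    P=np.stack([(u-c["cx"])/c["fx"]*d,(v-c["cy"])/c["fy"]*d,d],-1)
    E=np.array(c["extrinsics"]); return P@E[:3,:3].T+E[:3,3]
E
python3 - <<'E'
from h import *
for n in ("scene","side"):
    c=camera(n); cv2.imwrite(f"pics/{n}.png",c["frame"]); np.savez(f"{n}.npz",**c)
    print(n,np.round(c["extrinsics"],3).tolist(),(c["depth"]>0).mean())
print(status.get_obs())
E
```

```text
scene [[-0.287, 0.514, -0.808, 1.465], [0.958, 0.143, -0.25, 0.265], [-0.013, -0.846, -0.534, 0.711], [0.0, 0.0, 0.0, 1.0]] 0.99586328125
side [[0.703, -0.408, 0.583, -0.143], [-0.711, -0.378, 0.593, -0.677], [-0.021, -0.831, -0.556, 0.743], [0.0, 0.0, 0.0, 1.0]] 0.996078125
{'time_s': 0.1, 'q': array([-2.06322314e-01,  1.81474530e-01,  1.60789031e+00,  2.55551580e-06,
        1.35377390e+00, -2.06298449e-01]), 'dq': array([ 0.00070873,  0.00039786, -0.00210231,  0.00030136,  0.0002741 ,
        0.00039044]), 'joint_efforts': array([-2.02498759e-04, -4.45872438e+01, -3.52238703e+01, -4.27332343e-04,
        4.16999465e-03,  3.20961749e-05]), 'eef_pos': array([5.74520325e-01, 1.05883975e-04, 2.30478405e-01]), 'eef_rot': array([-6.47691445e-04,  7.07115203e-01,  7.07097937e-01, -4.22012458e-04]), 'wrist_force': array([0.13600262, 0.37805066, 0.32911751]), 'torque': array([ 0.03271793, -0.05832718, -0.03350513]), 'grasp_force': 0.0, 'opening': 1.002992837807273}
```

View pics/scene.png

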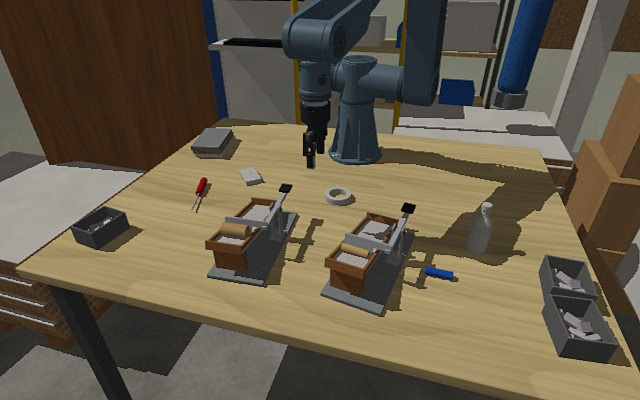

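View pics/side.png

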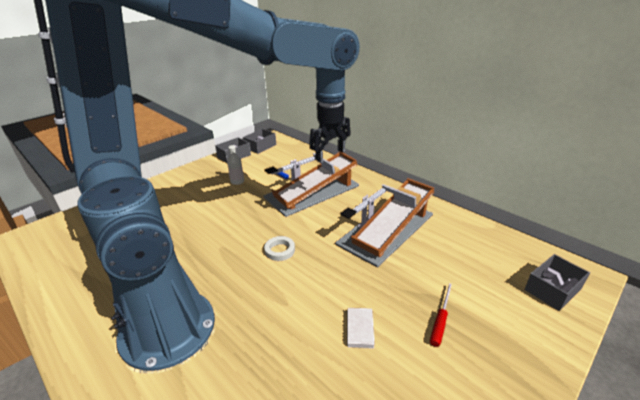

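The scene view shows two racks. Their pads are at about (286,188) and (408,208), and their dowels at about (237,229) and (357,250). The left dowel looks thicker, so I'll measure both.

```bash
python3 - <<'E'
from h import *
for n in("scene","side"):
    c=dict(np.load(n+".npz")); P=cloud(c); f=c["frame"]
    blk=(f.max(-1)<60)&(P[...,2]>.09)&(P[...,2]<.15)&(P[...,0]>.3)&(P[...,0]<1)
    k,l,s,ce=cv2.connectedComponentsWithStats(blk.astype(np.uint8))
    for i in range(1,k):
        if s[i,4]>25:
            Q=P[l==i]; print(n,ce[i].round(),s[i,4],np.median(Q,0).round(3),Q.min(0).round(3),Q.max(0).round(3))
    # base boards
    b=(P[...,2]>.004)&(P[...,2]<.03)&(P[...,0]>.4)&(abs(P[...,1])<.5)&(np.ptp(f.astype(int),axis=-1)<40)
    k,l,s,ce=cv2.connectedComponentsWithStats(b.astype(np.uint8))
    for i in range(1,k):
        if s[i,4]>150:
            Q=P[l==i][:,:2].astype(np.float32); print(" base",ce[i].round(),s[i,4],np.median(P[l==i],0).round(3),cv2.minAreaRect(Q))
f=cv2.imread("pics/scene.png")
cv2.imwrite("pics/crop.png",cv2.resize(f[170:315,190:430],(800,483),interpolation=cv2.INTER_CUBIC))
E
```

```text
scene [285. 188.] 84 [ 0.544 -0.108  0.121] [ 0.519 -0.124  0.11 ] [ 0.555 -0.093  0.124]
scene [408. 208.] 111 [0.553 0.255 0.121] [0.529 0.237 0.111] [0.569 0.273 0.124]
scene [272. 220.] 26 [ 0.688 -0.094  0.106] [ 0.646 -0.097  0.101] [ 0.725 -0.092  0.111]
scene [247. 242.] 46 [ 0.786 -0.123  0.098] [ 0.737 -0.13   0.091] [ 0.823 -0.12   0.11 ]
scene [367. 268.] 28 [0.797 0.186 0.098] [0.754 0.182 0.09 ] [0.824 0.194 0.109]
 base [259. 254.] 2246 [ 0.735 -0.115  0.013] ((0.67205810546875, -0.15399807691574097), (0.3335116505622864, 0.15563532710075378), 3.1020009517669678)
 base [375. 280.] 2460 [0.756 0.212 0.013] ((0.6640660166740417, 0.18541528284549713), (0.15515753626823425, 0.3451971113681793), 79.57564544677734)
side [271. 170.] 52 [0.54  0.249 0.121] [0.521 0.233 0.114] [0.559 0.269 0.123]
side [348. 213.] 93 [ 0.525 -0.114  0.121] [ 0.51  -0.128  0.113] [ 0.549 -0.096  0.124]
 base [529. 107.] 901 [ 2.069 -0.092  0.017] ((2.068523406982422, 0.000415116548538208), (0.9991678595542908, 0.03831358626484871), 89.77139282226562)
 base [312. 197.] 954 [0.637 0.136 0.012] ((0.6646581292152405, 0.1787727028131485), (0.15799212455749512, 0.33298319578170776), 79.62073516845703)
 base [381. 240.] 1180 [ 0.578 -0.206  0.012] ((0.6683130860328674, -0.154557466506958), (0.33485767245292664, 0.157321035861969), 2.9342257976531982)
```

View pics/crop.png

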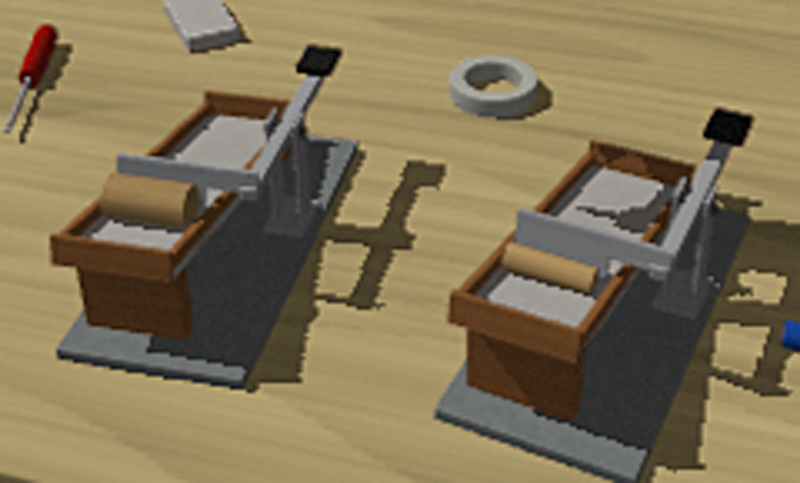

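The left rack, at y≈-0.15, clearly holds the thicker dowel, so it is rack_1. Its pad is at about (0.533, -0.110, 0.121) with a yaw of about 3°. I'll shut the fingers, move over the pad and take a close look.

```bash
python3 -m handwheel '[[[-1,-5,-2,0,0,0,0],[-1,-11,-4.5,0,0,0,0],[-1,-11,-4.5,3,0,0,0],[-1,-11,-4.5,6,0,0,0],[-1,-11,-4.5,7,0,0,0],[-1,-11,-4.5,7,0,0,0],[-1,-11,-4.5,7,0,0,0]]]'
python3 - <<'E'
from h import *
print(status.get_obs()["eef_pos"],status.get_obs()["wrist_force"])
a=[camera(n)["frame"] for n in("side","wrist")]
f=camera("scene")["frame"]
s=lambda i,y,x:cv2.resize(i[y:y+125,x:x+160],(400,312),interpolation=cv2.INTER_CUBIC)
cv2.imwrite("pics/close.png",np.hstack([s(a[0],130,280),s(f,120,210)]))
E
```

```text
time_s: 0.98
eef_pos: [0.5309, -0.1101, 0.1625]
eef_rot: [0.001, 0.707, 0.707, 0.0]
wrist_force: [0.2, 0.3, 1.5]
opening: 0.003
grasp_force: 0.0
[ 0.53087406 -0.11005348  0.16252236] [0.19329241 0.31691596 1.45979722]
```

View pics/close.png

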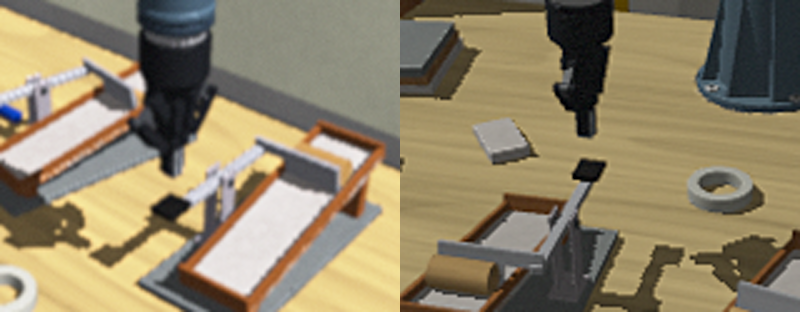

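Both views show the shut fingertips directly above the black pad, at crop pixels (172,205) and (590,170). Now I'll press.

```bash
python3 -m handwheel '[[[-1,0,0,2,0,0,0],[-1,0,0,3.5,0,0,0],[-1,0,0,4.5,0,0,0],[-1,0,0,5.5,0,0,0],[-1,0,0,6.5,0,0,0],[-1,0,0,7.5,0,0,0],[-1,0,0,8,0,0,0],[-1,0,0,8,0,0,0]]]'
python3 - <<'E'
from h import *
a=camera("side")["frame"];f=camera("scene")["frame"]
s=lambda i,y,x:cv2.resize(i[y:y+125,x:x+160],(400,312),interpolation=cv2.INTER_CUBIC)
cv2.imwrite("pics/press.png",np.hstack([s(a,130,280),s(f,145,180)]))
E
```

```text
time_s: 2.12
eef_pos: [0.5308, -0.1103, 0.0815]
eef_rot: [0.001, 0.707, 0.707, 0.0]
wrist_force: [0.1, -0.2, 5.2]
opening: -0.003
grasp_force: 2.4
```

View pics/press.png

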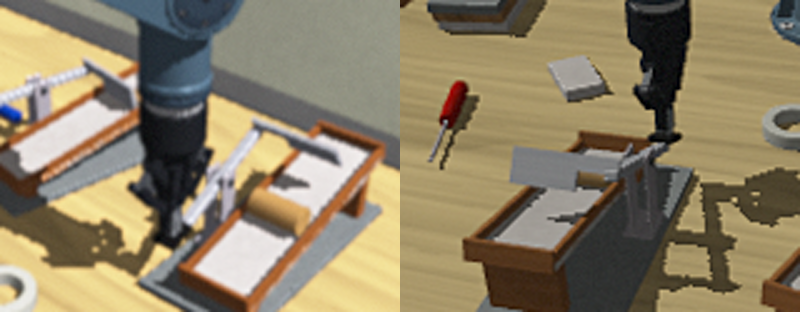

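The gate is up and the dowel is rolling; it is mid-ramp in the side crop at (275,213). I'll hold.

```bash
python3 -m handwheel '[[[-1,0,0,0,0,0,0],[-1,0,0,0,0,0,0],[-1,0,0,0,0,0,0],[-1,0,0,0,0,0,0],[-1,0,0,0,0,0,0],[-1,0,0,0,0,0,0],[-1,0,0,0,0,0,0],[-1,0,0,0,0,0,0],[-1,0,0,0,0,0,0],[-1,0,0,0,0,0,0]]]'
python3 - <<'E'
from h import *
a=camera("side")["frame"];f=camera("scene")["frame"]
s=lambda i,y,x:cv2.resize(i[y:y+125,x:x+160],(400,312),interpolation=cv2.INTER_CUBIC)
cv2.imwrite("pics/hold.png",np.hstack([s(a,130,280),s(f,145,180)]))
E
```

```text
time_s: 3.48
eef_pos: [0.5307, -0.1102, 0.0819]
eef_rot: [0.001, 0.707, 0.707, 0.0]
wrist_force: [-0.4, 0.9, 5.2]
opening: 0.001
grasp_force: 2.4
```

View pics/hold.png

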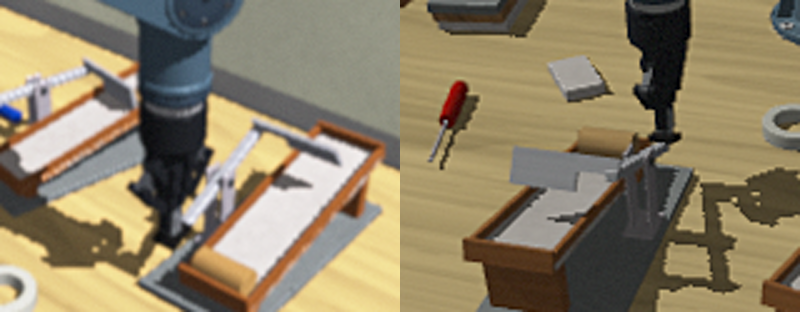

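The dowel is home against the stop board, at side crop (222,270). I'll hold a moment longer, then come up.

```bash
python3 -m handwheel '[[[-1,0,0,0,0,0,0],[-1,0,0,0,0,0,0],[-1,0,0,-1,0,0,0],[-1,0,0,-2,0,0,0],[-1,0,0,-3,0,0,0],[-1,0,0,-4,0,0,0],[-1,0,0,-6,0,0,0],[-1,0,0,-10,0,0,0],[-1,0,0,-12,0,0,0],[-1,0,0,-12,0,0,0]]]'
python3 -m handwheel '[[[-1,0,0,0,0,0,0],[-1,0,0,0,0,0,0],[-1,0,0,0,0,0,0],[-1,0,0,0,0,0,0]]]'
python3 - <<'E'
from h import *
c=camera("side");a=c["frame"];f=camera("scene")["frame"]
s=lambda i,y,x:cv2.resize(i[y:y+125,x:x+160],(400,312),interpolation=cv2.INTER_CUBIC)
cv2.imwrite("pics/end.png",np.hstack([s(a,130,280),s(f,145,180)]))
P=cloud(c);b=(a.max(-1)<60)&(P[...,2]>.06)&(P[...,2]<.15)&(abs(P[...,0]-.533)<.03)&(abs(P[...,1]+.11)<.03)
print(np.median(P[b],0),b.sum())
E
```

```text
time_s: 4.82
eef_pos: [0.5316, -0.1104, 0.2034]
eef_rot: [0.002, 0.707, 0.707, 0.001]
wrist_force: [0.9, 0.5, -0.5]
opening: -0.001
grasp_force: 0.0
time_s: 5.32
eef_pos: [0.5298, -0.1099, 0.2008]
eef_rot: [-0.0, 0.707, 0.707, -0.0]
wrist_force: [-0.9, -0.3, 0.2]
opening: 0.001
grasp_force: 0.0
[ 0.52491887 -0.11420246  0.12036328] 90
```

View pics/end.png

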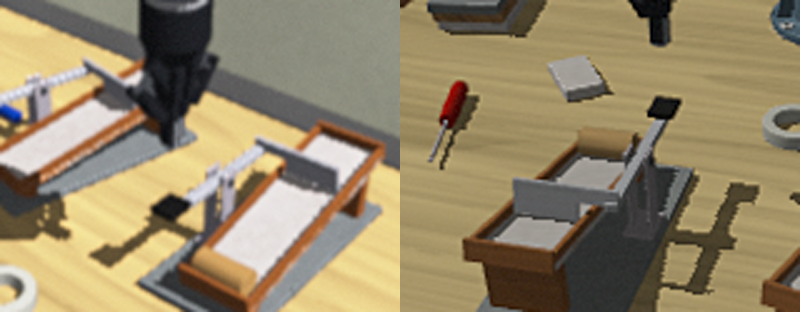

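The pad is back up at z≈0.121, the gate is shut, the dowel lies at the low end and the tool is clear.

```bash
python3 -c "
from bench import ctrl
print(ctrl.hand_in())"
```

```text
the job is handed in; nothing more can be done
None
```

The job is handed in, with no verdict returned: the thick dowel rolled to the low end of rack_1, its gate is shut behind it, and the arm touched only rack_1's pad.

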